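Clamp a loupe in a ratchet bench clamp

ROBOT

A 6-joint arm with a two-finger parallel gripper is mounted at the origin on a cart in front of the work surface, level with it; the furniture and walls round the work are solid. World frame = base frame: x ahead of the robot, y to its left, z up, the work surface at z = 0. Lengths are in m, angles in rad, forces in N, time in s.
With the tool pointing down it reaches from about 0.35 to 0.975 m from the base axis. Payload 4.9 kg.
Tool frame: the origin (TCP) lies at the very end of the fingers, on their centre line; the grasp point (between the pads) lies 19 mm behind it; z points along the fingers, x is the direction in which the jaws open and shut, and the axes are right-handed (so a half turn about z gives the same grasp; the last joint's range is limited). The gripper opens to 85 mm and grips with 20 to 120 N. Pads are 22 mm wide; open, the fingers measure 114 mm over their backs; the gripper's body (76 mm by 85 mm) begins 54 mm behind the grasp point. The pads swing forward as they close: fully open they stand 13 mm farther back than shut.
Start: joints at [0.991, 0.053, 1.613, -0, 1.476, -0.119], TCP at [0.278, 0.56, 0.231] pointing down, gripper open.
Joint ranges: [-3.01, 3.01], [-1.01, 2.22], [0.06, 2.58], [-1.02, 4.17], [0.09, 2.62], [-3.14, 3.14]. Speed limits (rad/s): [2.57, 2.57, 3.14, 3.14, 3.14, 3.14].

INTERFACE

Orientations are given as a rotation vector (axis times angle).
In Python, from station import ctrl, get_image, calibration, job gives the robot as it stands.
- The arm moves only by the tool jog_arm, never from a script. Its argument "deltas" is a list of rows, each a list of 3 entries, a list of its own where there are three numbers: the turn, a rotation vector about the tool's x, y, z in degrees, then the shift along the tool's x, y, z in m, then the finger opening in m, from 0 to 0.0854. In form: [[[ax, ay, az], [tx, ty, tz], gripper], ...]. A call has 1 to 12 rows; each row is the pose to reach, as a shift and turn from the pose commanded when the call began, along the tool's axes at that moment; what a row does not reach only later rows make up. A row lasts 1/12 s, in which the tool goes at most 41.7 mm and 7.16 degrees, less where a joint would pass 70% of its speed; a pose out of reach is approached as far as the arm can. A call with a gripper value outside its range is refused whole. The fingers move at their own pace and stop on an object; "squeeze" is the grip in N (left out, the last holds). Time passes only in rows, so rows that repeat a pose let the fingers close. It gives the time, the measured TCP pose, the force and the opening at its end, in the units of the state.
- ctrl.get_obs(): the state, without advancing time (a new reading comes with each control period).
- get_image(name): name is "scene" or "top" or "wrist"; returns the picture (400x640x3 uint8, red, green, blue); there is no depth.
- calibration(name): a dict with "mtx" (3x3 intrinsics, pixels), "origin" and "rotation" of the camera in the world; the wrist camera has in their place "tool_from_camera" (4x4, takes a point from camera to tool coordinates, whose origin is the TCP and whose axes are the tool frame's). Camera axes: x right, y up, looking along -z (the intrinsics and any distortion apply to the point x, -y, -z); pixel columns grow to the right and rows downward; lengths in m; the calibration is good to about 2 mm. A picture is of the moment at which its call begins: read the wrist's pose just before it. calibration takes no time and is no camera call.
- job.finish_job(): hands the job in, once; it reports no verdict.
The state is a dict: "t": time; "q": joint angles; "dq": joint speeds; "effort": joint torques, N m; "tool_pos": TCP position; "tool_rot": TCP orientation; "contact_force": force on the tool from outside, world axes, zero at the start; "wrist_torque": the same for the moment, N m; "opening": finger opening in m.
Only numpy, scipy, OpenCV 4.12 (cv2) and the standard library are available. Lean on these libraries where they do the work, as an engineer would, in place of code of your own. Each camera call takes 0.05 s, during which the arm holds its last target.

TASK

Stand the small black loupe on the bed of the bench clamp in front of the V-shaped jaw and let go of it, then squeeze the clamp's trigger repeatedly until the sliding pad grips the loupe firmly in the V, and let go of the clamp. Stop once the trigger resists with about 12 N of finger force: much less is loose, and well over 15 N can crack the lens. Work the jaw only by the trigger, never by pushing the pad, and leave the lens case and the watch glass where they are.

Things in the scene. Friction and masses are not known exactly. Their poses are not given: they have to be found in the camera images.
- clamp: One-hand ratchet bench clamp, fixed to the worktop, 220 mm long (x -52 to 168 mm), 48 mm wide. Origin on the worktop under the trigger's pivot; local x runs along the bar from hand grip to jaws, z up. In order along +x: upright hand grip, trigger, pawl housing (x 12 to 36, top z 52), bed with V jaw, ram housing (x 118 to 168, top z 63) from which the pad comes out to -x.
- seat (a point): Point on the steel bed's top (38 mm above the worktop; bed 40 mm wide) where the centre of the loupe's underside lies when it is fully home in the V; clamp's axes, clamp x = 66 mm. The pad pushes a loupe standing up to 8 mm ahead (+x) and 5 mm sideways home into the V. Hold the loupe by its two y sides so that the fingers stay clear of the jaws.
- v_jaw (a point): Top middle of the fixed steel jaw, 17 mm above the bed, at clamp x = 42 mm: a 120-degree V open to +x, 34 mm wide in y, its wings ending about 10 mm short (-x) of the seat.
- pad: Sliding flat steel jaw pad, 8 mm thick in x, 26 mm wide, 17 mm high, on a rod. Origin at its centre, 48 mm above the worktop; clamp's axes; pressing face 4 mm to -x of it, at the start 28 to 38 mm from the seat along +x. A full squeeze moves it 4 to 10 mm to -x. A hidden spring of about 3 N/mm lies behind it: once on the loupe it stands still while the clamping force grows on.
- trigger_mark (a point): Mid-thickness of the trigger, 76 mm up, behind its cross bead, where to press; clamp x +7 mm when released. Grey lever 10 mm thick, 24 wide, top 98 mm up, pivot 4 mm up at the clamp's origin; bead's crest 10 mm to +x of the mark. Pull to -x: 24 mm (0.34 rad) to a hard stop; let it spring back fully. Takes 3-6 N empty, then about 3 N + 0.4 x clamping force; the ratchet gives back up to 8 N of that.
- grip_mark (a point): Middle of the fixed grey hand grip, 16 mm thick in x, 26 mm wide, 76 mm above the worktop (top at 98), clamp x = -36 mm. From its outer face to the crest of the trigger's bead it measures 61 mm when released, 37 mm when fully squeezed. Only the trigger moves, so the hand must shift or start off-centre.
- loupe: Small black loupe, an upright cylinder 32 mm in diameter, 20 mm high, 30 g. Origin at the centre of its underside, z up. Stands on the worktop, left or right of the clamp.
- lens_case: Contact lens case with two round caps, 36 x 72 x 18 mm; bystander on the other side of the clamp from the loupe. Origin under its centre.
- watch_glass: Round clear glass dish, 57 mm in diameter, 14 mm high; bystander behind the clamp. Origin under its centre.
Mind the look-alikes: they are no part of the job. Of the things that look like the loupe, take the one that is farthest to the robot's left at the start.

How it is judged:
By the outcome, as a careful person would: the job done as asked, in the order asked, and still so for the second after the job is handed in, with the robot touching nothing.
It also fails if it takes over 72 s, if anything falls off the work surface, if the arm or the gripper's body presses on something with over 40 N, if the wrist force passes 120 N, or if a joint passes its speed limit or range.

## Working session

There is one attempt and no reset: what is moved stays moved. The work goes in short steps, Python scripts to look and compute and a tool call to move; the robot and the scene stay as the last step left them, time stands still between calls to the robot, and variables do not carry over. Pictures are saved under pics/ and viewed, and the job is handed in when it is done.

Besides the shell and the picture viewer there is one more tool, called after "Request:" as name(argument=value, ...) on one line, values as JSON. jog_arm: Moves the arm, as the interface text tells. Its arguments: {"type":"object","properties":{"deltas":{"type":"array","items":{"type":"array"}},"squeeze":{"type":"number"}},"required":["deltas"]}

```bash
ls -la; mkdir -p pics; python3 - <<'E'
from station import ctrl,get_image,calibration,job
import cv2
for n in ("scene","top","wrist"):
    o=ctrl.get_obs()
    im=get_image(n); cv2.imwrite(f"pics/{n}0.png",im[:,:,::-1])
    print(n,calibration(n))
print(ctrl.get_obs())
E
```

```text
total 12
drwxr-xr-x  3 agent agent 4096 Dec  6 03:38 .
drwxr-xr-x 23 root  root  4096 Dec  6 03:38 ..
drwxr-xr-x  2 agent agent 4096 Dec  6 03:38 pics
scene {'mtx': array([[476.72774808,   0.        , 319.84873638],
       [  0.        , 476.72774808, 203.39345042],
       [  0.        ,   0.        ,   1.        ]]), 'origin': array([-0.0876374 , -0.65196422,  0.82205702]), 'rotation': array([ 0.84129252, -0.32599782, -0.7244509 ])}
top {'mtx': array([[367.45016617,   0.        , 312.2800725 ],
       [  0.        , 367.45016617, 194.23606977],
       [  0.        ,   0.        ,   1.        ]]), 'origin': array([ 0.40414503, -0.00776614,  1.05892683]), 'rotation': array([ 0.10198989, -0.09464718, -1.59475022])}
wrist {'mtx': array([[326.14611342,   0.        , 321.41370802],
       [  0.        , 326.14611342, 200.19809024],
       [  0.        ,   0.        ,   1.        ]]), 'tool_from_camera': array([[ 9.99998214e-01,  3.70177635e-04, -1.85359386e-03,
        -3.48520795e-04],
       [-1.97901635e-04, -9.54741774e-01, -2.97435887e-01,
        -7.55293855e-02],
       [-1.87980760e-03,  2.97435722e-01, -9.54739995e-01,
        -1.42378580e-01],
       [ 0.00000000e+00,  0.00000000e+00,  0.00000000e+00,
         1.00000000e+00]])}
{'t': 0.15, 'q': array([ 9.90983251e-01,  5.32066208e-02,  1.61398795e+00, -1.12745541e-05,
        1.47599094e+00, -1.18988252e-01]), 'dq': array([-0.00197771, -0.00379447, -0.00396866, -0.0001256 , -0.00077777,
        0.00021628]), 'effort': array([ 4.07382950e-04, -3.94239414e+01, -3.70722842e+01, -1.38474006e-04,
        4.67672828e-03,  2.21749599e-05]), 'tool_pos': array([0.27765603, 0.55939467, 0.23033897]), 'tool_rot': array([ 2.66948262e+00,  1.65504434e+00, -2.26005143e-03]), 'contact_force': array([ 0.51019547, -1.12738982, -0.47240387]), 'wrist_torque': array([ 0.0274474 , -0.03213413,  0.02853961]), 'opening': 0.08542059457939877}
```

View pics/scene0.png

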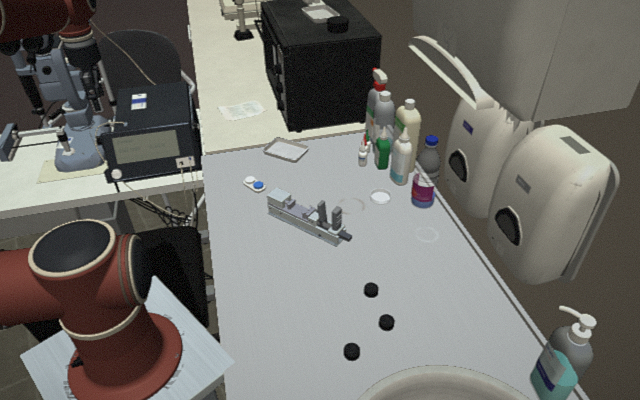

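View pics/top0.png

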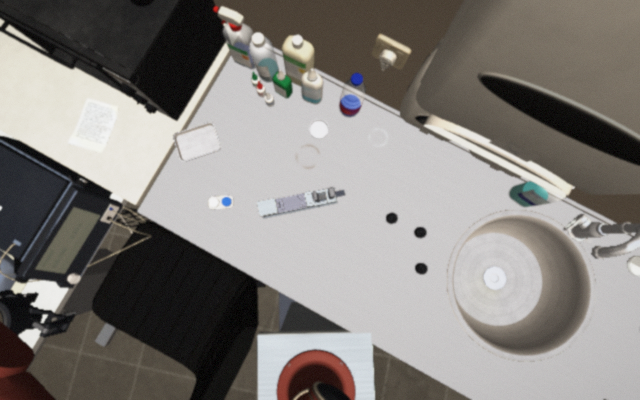

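View pics/wrist0.png

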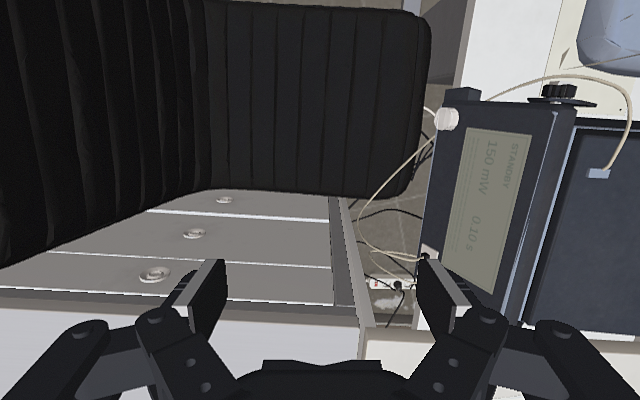

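```bash
cat > h.py <<'E'
import numpy as np,cv2
from scipy.spatial.transform import Rotation as R
from station import ctrl,get_image,calibration,job
def cam(n,obs=None):
    c=calibration(n)
    if n=="wrist":
        T=np.eye(4);T[:3,:3]=R.from_rotvec(obs["tool_rot"]).as_matrix();T[:3,3]=obs["tool_pos"]
        T=T@c["tool_from_camera"]; return c["mtx"],T[:3,3],T[:3,:3]
    return c["mtx"],np.array(c["origin"]),R.from_rotvec(c["rotation"]).as_matrix()
def ray(C,uv):
    K,o,r=C; d=np.array([(uv[0]-K[0,2])/K[0,0],-(uv[1]-K[1,2])/K[1,1],-1]); d=r@d; return o,d/np.linalg.norm(d)
def onz(C,uv,z):
    o,d=ray(C,uv); return o+d*(z-o[2])/d[2]
def proj(C,p):
    K,o,r=C; q=r.T@(np.asarray(p,float)-o); return np.array([K[0,2]+K[0,0]*q[0]/-q[2],K[1,2]+K[1,1]*-q[1]/-q[2]])
def tri(obs):
    A=np.zeros((3,3));b=np.zeros(3)
    for C,uv in obs:
        o,d=ray(C,uv);P=np.eye(3)-np.outer(d,d);A+=P;b+=P@o
    p=np.linalg.solve(A,b)
    return p,[proj(C,p)-uv for C,uv in obs]
def clampw(org,yaw,p):
    c,s=np.cos(yaw),np.sin(yaw);p=np.asarray(p,float)
    return np.array([org[0]+c*p[0]-s*p[1],org[1]+s*p[0]+c*p[1],p[2]])
def shot(n,name):
    o=ctrl.get_obs(); im=get_image(n); cv2.imwrite(f"pics/{name}.png",im[:,:,::-1]); np.save(f"pics/{name}.npy",im)
    import pickle; pickle.dump(o,open(f"pics/{name}.pkl","wb")); return o,im
E
python3 - <<'E'
from h import *
t=cam("top");s=cam("scene")
for uv in [(392,218),(420,232),(421,268),(258,208),(345,193),(326,187),(318,192),(220,202),(307,156),(378,137)]: print("top",uv,onz(t,uv,.02).round(3))
for uv in [(371,290),(386,322),(351,351)]: print("scene",uv,onz(s,uv,.012).round(3))
for a,n,box in [("top","top0",(200,120,440,290)),("scene","scene0",(230,160,450,370))]:
    im=cv2.imread(f"pics/{n}.png"); x0,y0,x1,y1=box; im=im[y0:y1,x0:x1]
    f=min(800/im.shape[1],600/im.shape[0]); cv2.imwrite(f"pics/{n}z.png",cv2.resize(im,None,fx=f,fy=f,interpolation=cv2.INTER_CUBIC)); print(f)
E
```

```text
top (392, 218) [ 0.461 -0.228  0.02 ]
top (420, 232) [ 0.42  -0.304  0.02 ]
top (421, 268) [ 0.32  -0.301  0.02 ]
top (258, 208) [0.499 0.15  0.02 ]
top (345, 193) [ 0.536 -0.098  0.02 ]
top (326, 187) [ 0.554 -0.044  0.02 ]
top (318, 192) [ 0.54  -0.021  0.02 ]
top (220, 202) [0.519 0.259 0.02 ]
top (307, 156) [0.646 0.008 0.02 ]
top (378, 137) [ 0.697 -0.2    0.02 ]
scene (371, 290) [ 0.459 -0.231  0.012]
scene (386, 322) [ 0.417 -0.309  0.012]
scene (351, 351) [ 0.317 -0.305  0.012]
3.3333333333333335
2.857142857142857
```

View pics/top0z.png

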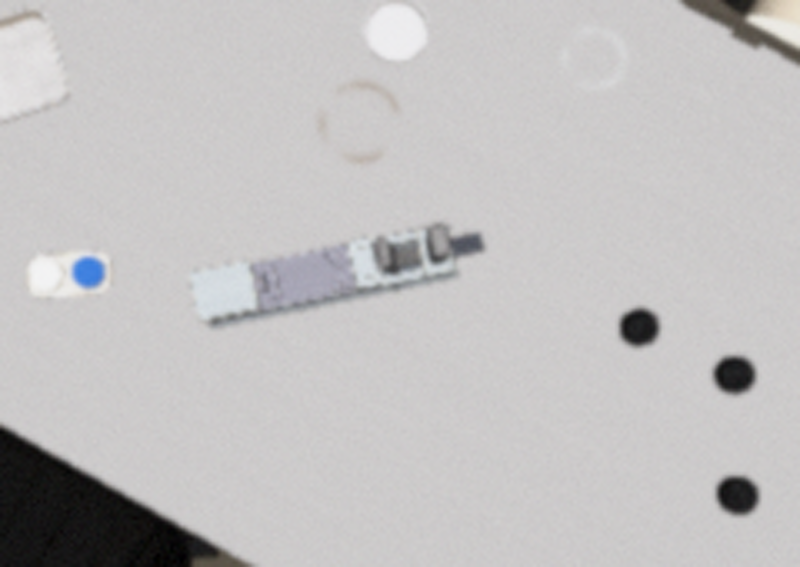

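View pics/scene0z.png

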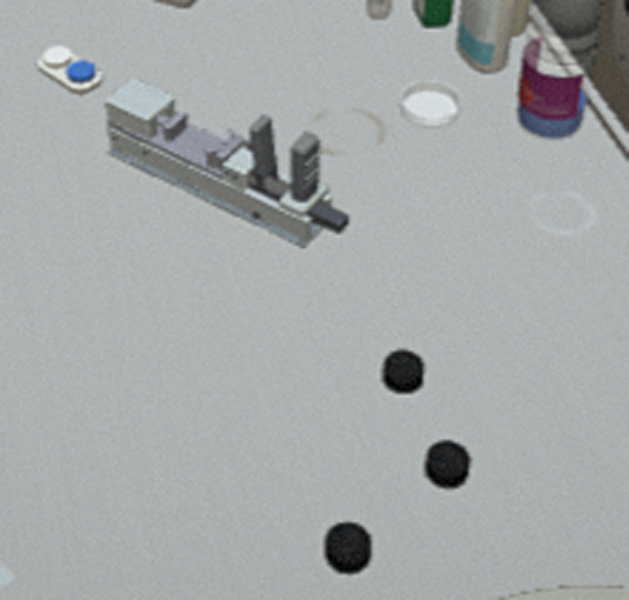

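```bash
cat >> h.py <<'E'
def down(a):  # tool x at world angle a (deg), pointing down
    a=np.radians(a);x=np.array([np.cos(a),np.sin(a),0]);z=np.array([0,0,-1.]);return np.column_stack([x,np.cross(z,x),z])
def go(pos,a):
    o=ctrl.get_obs();r=R.from_rotvec(o["tool_rot"]).as_matrix()
    print("shift",(r.T@(np.array(pos)-o["tool_pos"])).round(4),"turn",np.degrees(R.from_matrix(r.T@down(a)).as_rotvec()).round(2),"t",round(o["t"],2),"dist",np.linalg.norm(np.array(pos)-o["tool_pos"]).round(3))
E
python3 -c "
from h import *
go([.53,.09,.25],10)"
```

```text
shift [-0.3082  0.4348 -0.0193] turn [3.00e-02 9.00e-02 5.36e+01] t 0.15 dist 0.533
```

Request:
jog_arm(deltas=[[[0,0,53.6],[-0.308,0.435,-0.02],0.085],[[0,0,53.6],[-0.308,0.435,-0.02],0.085],[[0,0,53.6],[-0.308,0.435,-0.02],0.085],[[0,0,53.6],[-0.308,0.435,-0.02],0.085],[[0,0,53.6],[-0.308,0.435,-0.02],0.085],[[0,0,53.6],[-0.308,0.435,-0.02],0.085],[[0,0,53.6],[-0.308,0.435,-0.02],0.085],[[0,0,53.6],[-0.308,0.435,-0.02],0.085],[[0,0,53.6],[-0.308,0.435,-0.02],0.085],[[0,0,53.6],[-0.308,0.435,-0.02],0.085],[[0,0,53.6],[-0.308,0.435,-0.02],0.085],[[0,0,53.6],[-0.308,0.435,-0.02],0.085]])

```text
t: 1.15
tool_pos: [0.5152, 0.1179, 0.25]
tool_rot: [-3.13, -0.274, -0.0]
contact_force: [1.0, 1.0, 0.3]
opening: 0.0851
```

Request:
jog_arm(deltas=[[[0,0,0],[0,0,0],0.085],[[0,0,0],[0,0,0],0.085],[[0,0,0],[0,0,0],0.085]])

```text
t: 1.4
tool_pos: [0.5144, 0.12, 0.2496]
tool_rot: [-3.129, -0.273, 0.002]
contact_force: [0.4, 0.4, -1.1]
opening: 0.0851
```

```bash
python3 -c "
from h import *
o,im=shot('wrist','w1'); print(o['tool_pos'],o['tool_rot'],o['t'],abs(o['dq']).max())
go([.46,-.16,.18],10)"
```

```text
[0.5144284  0.12000397 0.24959483] [-3.12918740e+00 -2.72875700e-01  1.56590102e-03] 1.4 0.03297748337215495
shift [-0.1023  0.2669  0.0696] turn [-0.03  0.05  0.05] t 1.45 dist 0.294
```

View pics/w1.png

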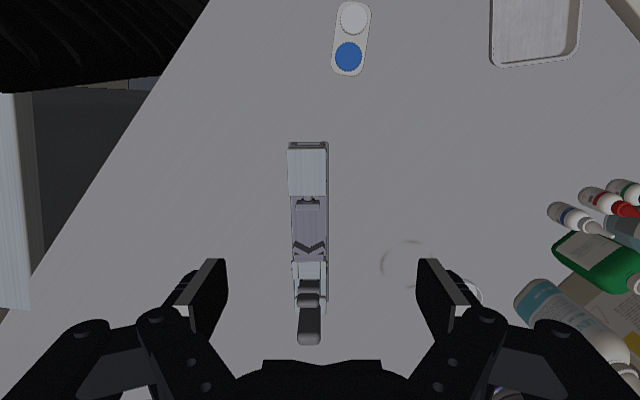

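Request:
jog_arm(deltas=[[[0,0,0],[0.0,0.08,0],0.085],[[0,0,0],[0.0,0.08,0],0.085],[[0,0,0],[0.0,0.08,0],0.085],[[0,0,0],[0.0,0.08,0],0.085]])

```text
t: 1.78
tool_pos: [0.5284, 0.0414, 0.2499]
tool_rot: [-3.129, -0.273, 0.001]
contact_force: [-0.5, 0.1, -0.7]
opening: 0.0849
```

```bash
python3 -c "
from h import *
o,im=shot('wrist','w2'); print(o['tool_pos'],o['tool_rot'],o['t'],abs(o['dq']).max())
for n,b in (('w1',(250,120,370,360)),('w2',(250,60,370,300))):
    i=cv2.imread(f'pics/{n}.png')[b[1]:b[3],b[0]:b[2]]
    cv2.imwrite(f'pics/{n}z.png',cv2.resize(i,None,fx=2.5,fy=2.5,interpolation=cv2.INTER_CUBIC))
a=cv2.imread('pics/w1z.png');b=cv2.imread('pics/w2z.png');cv2.imwrite('pics/w12z.png',np.hstack([a,b]));print(a.shape)
"
```

```text
[0.52838516 0.04135342 0.24986384] [-3.12916709e+00 -2.72833880e-01  5.70243572e-04] 1.7833 0.035183729948651404
(600, 300, 3)
```

View pics/w12z.png

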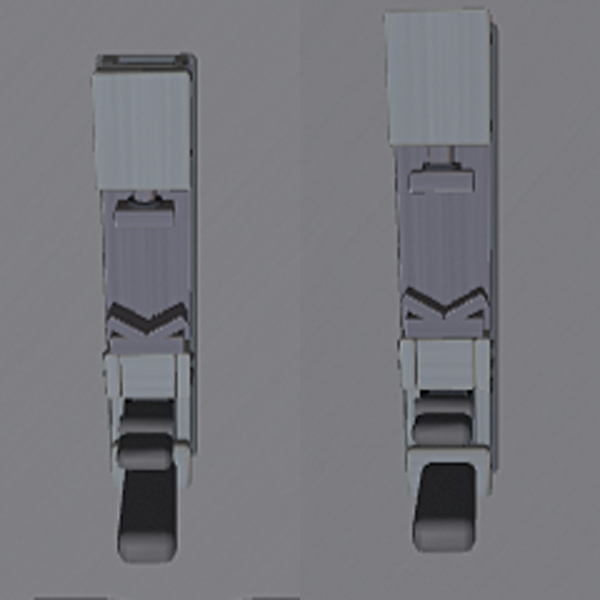

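```bash
cat > fit.py <<'E'
from h import *
import pickle
from scipy.optimize import least_squares
C={n:cam("wrist",pickle.load(open(f"pics/{n}.pkl","rb"))) for n in("w1","w2")}
f1=lambda x,y:(x/2.5+250-.3,y/2.5+120-.3); f2=lambda x,y:((x-300)/2.5+250-.3,y/2.5+60-.3)
W=np.nan
pts=[("w1",f1(95,188),(118,1,63)),("w1",f1(189,190),(118,-1,63)),("w1",f1(96,72),(168,1,63)),("w1",f1(190,72),(168,-1,63)),
("w2",f2(388,144),(118,1,63)),("w2",f2(491,145),(118,-1,63)),("w2",f2(385,12),(168,1,63)),("w2",f2(490,12),(168,-1,63)),
("w1",f1(147,334),(47.5,0,55)),("w2",f2(443,317),(47.5,0,55)),
("w1",f1(149,354),(36,0,52)),("w2",f2(445,340),(36,0,52))]
def mod(p,l,n):
    q=np.array(l,float)/1000
    q[1]=l[1]*p[3]; q[2]+=p[4]
    return proj(C[n],clampw(p[:2],p[2],q)+[0,0,0])
def res(p): return np.concatenate([mod(p,l,n)-np.array(uv) for n,uv,l in pts]+[[p[4]/.003]])
s=least_squares(res,[.55,-.02,np.radians(100),.022,0],loss="soft_l1")
if __name__=="__main__":
    print(s.x,np.degrees(s.x[2]));print(s.fun[:-1].reshape(-1,2).round(1))
    # triangulate heights
    for a,b,nm in [((147,334),(443,317),"apex"),((142,188),(439,144.5),"ram near"),((143,72),(437,12),"ram far"),((149,354),(445,340),"pawl"),((146,448),(442,427),"trig top?"),((148,540),(444,533),"grip top?")]:
        p,e=tri([(C["w1"],f1(*a)),(C["w2"],f2(*b))]);c,sn=np.cos(s.x[2]),np.sin(s.x[2]);d=p[:2]-s.x[:2]
        print(nm,(p*1000).round(1),"clamp x",((c*d[0]+sn*d[1])*1000).round(1),"y",((-sn*d[0]+c*d[1])*1000).round(1))
    # pad face
    print("seat",clampw(s.x[:2],s.x[2],[.066,0,.038]),"trig",clampw(s.x[:2],s.x[2],[.007,0,.076]))
E
python3 fit.py
```

```text
[ 0.52456596 -0.02077612  1.74847799  0.0198021  -0.00176657] 100.18040935567278
[[ 0.6  1.3]
 [ 0.4  0.4]
 [-1.5  0.3]
 [ 0.1  0.2]
 [ 0.7  1.1]
 [-0.3  0.6]
 [ 0.  -0.8]
 [ 0.1 -1. ]
 [-0.2 -0.1]
 [ 0.3 -0.9]
 [-0.7 -0.3]
 [-0.2 -0.6]]
apex [516.3  23.9  49.2] clamp x 45.4 y 0.3
ram near [503.   95.9  58.9] clamp x 118.7 y 0.6
ram far [495.  144.2  57. ] clamp x 167.6 y -0.0
pawl [518.9  13.6  48.7] clamp x 34.8 y -0.5
trig top? [523.1 -12.   85.5] clamp x 8.9 y -0.2
grip top? [531.8 -60.3  84.1] clamp x -40.2 y -0.2
seat [0.51290058 0.04418478 0.038     ] trig [ 0.52332872 -0.01388633  0.076     ]
```

```bash
python3 -c "
from h import *
go([.460,-.229,.12],10)"
```

```text
shift [-0.1145  0.2552  0.1298] turn [-0.04  0.01  0.05] t 1.83 dist 0.308
```

Request:
jog_arm(deltas=[[[0,0,0],[-0.1145,0.255,0.13],0.07],[[0,0,0],[-0.1145,0.255,0.13],0.07],[[0,0,0],[-0.1145,0.255,0.13],0.07],[[0,0,0],[-0.1145,0.255,0.13],0.07],[[0,0,0],[-0.1145,0.255,0.13],0.07],[[0,0,0],[-0.1145,0.255,0.13],0.07],[[0,0,0],[-0.1145,0.255,0.13],0.07],[[0,0,0],[-0.1145,0.255,0.13],0.07],[[0,0,0],[-0.1145,0.255,0.13],0.07],[[0,0,0],[-0.1145,0.255,0.13],0.07],[[0,0,0],[-0.1145,0.255,0.13],0.07]])

```text
t: 2.75
tool_pos: [0.4611, -0.2283, 0.1207]
tool_rot: [-3.129, -0.277, -0.001]
contact_force: [0.1, -0.0, 0.2]
opening: 0.0701
```

```bash
python3 -c "
from h import *
o,im=shot('wrist','w3'); print(o['tool_pos'],o['tool_rot'],o['t'],abs(o['dq']).max(),o['opening'])
C=cam('wrist',o); print(proj(C,[.46,-.229,.02]),proj(C,o['tool_pos']))
"
```

```text
[ 0.46112188 -0.22833496  0.12068167] [-3.12925791e+00 -2.77333565e-01 -1.49624286e-03] 2.75 0.007936112396100632 0.0700572273047497
[319.17921076 200.89550219] [320.90909851 261.75618318]
```

View pics/w3.png

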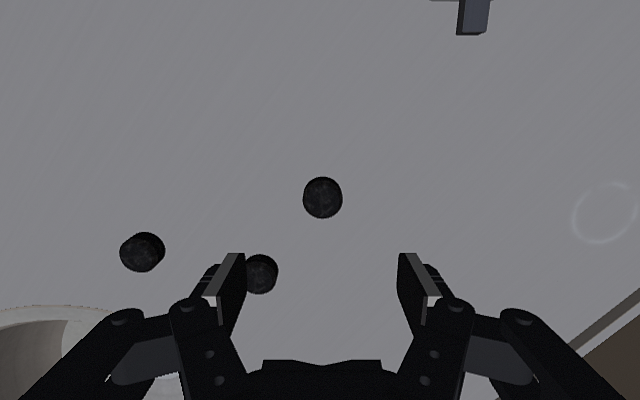

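```bash
cat > lp.py <<'E'
from h import *
import pickle,sys
from scipy.optimize import least_squares
def blob(im,c,th=60,r=28):
    g=cv2.GaussianBlur(cv2.cvtColor(im,cv2.COLOR_RGB2GRAY),(3,3),0);x0,y0=c[0]-r,c[1]-r
    m=(g[y0:y0+2*r,x0:x0+2*r]<th).astype(np.uint8)
    n,l,s,ce=cv2.connectedComponentsWithStats(m);k=1+np.argmax(s[1:,4]);return ce[k]+[x0,y0],s[k]
def cylc(C,x,y,z0):
    a=np.linspace(0,2*np.pi,60)
    P=np.array([proj(C,[x+.016*np.cos(t),y+.016*np.sin(t),z]) for z in(z0,z0+.02) for t in a],np.float32)
    h=cv2.convexHull(P);m=cv2.moments(h);return np.array([m["m10"]/m["m00"],m["m01"]/m["m00"]])
E
python3 -c "
from lp import *
o=pickle.load(open('pics/w3.pkl','rb'))
w=np.load('pics/w3.npy');t=cv2.imread('pics/top0.png')[:,:,::-1];s=cv2.imread('pics/scene0.png')[:,:,::-1]
D=[(cam('wrist',o),)+blob(w,(322,198)),(cam('top'),)+blob(t,(392,218),80,10),(cam('scene'),)+blob(s,(371,290),70,12)]
for d in D: print(d[1],d[2])
for sel in ([0],[0,1,2]):
    if len(sel)==1: f=lambda p:np.concatenate([cylc(D[i][0],p[0],p[1],0)-D[i][1] for i in sel]); r=least_squares(f,[.46,-.23],diff_step=1e-3)
    else: f=lambda p:np.concatenate([cylc(D[i][0],*p)-D[i][1] for i in sel]); r=least_squares(f,[.46,-.23,0.001],diff_step=1e-3,x_scale=.01)
    print(r.x,r.fun.round(2))
go([*r.x[:2],.005],10.2)
"
```

```text
[322.0559387  197.21455939] [   9    7   39   41 1305]
[391.29487179 217.78205128] [ 5  5 10 10 78]
[370.84076433 289.79617834] [  5   5  14  14 157]
[ 0.46214841 -0.22805844] [ 0. -0.]
[ 0.46225811 -0.22860896 -0.00198078] [ 0.   -0.04  0.15 -0.02 -0.   -0.01]
shift [0.0008 0.0003 0.116 ] turn [ 0.04 -0.07 -0.05] t 2.8 dist 0.116
```

Request:
jog_arm(deltas=[[[0,0,0],[0.001,0,0.04],0.06],[[0,0,0],[0.001,0,0.075],0.06],[[0,0,0],[0.001,0,0.1],0.06],[[0,0,0],[0.001,0,0.117],0.06],[[0,0,0],[0.001,0,0.117],0.06],[[0,0,0],[0.001,0,0.117],0.06]], squeeze=25)

```text
t: 3.3
tool_pos: [0.4615, -0.2284, 0.0031]
tool_rot: [-3.129, -0.277, 0.001]
contact_force: [-0.2, -0.4, 0.2]
opening: 0.0601
```

Request:
jog_arm(deltas=[[[0,0,0],[0,0,0],0.04],[[0,0,0],[0,0,0],0.028],[[0,0,0],[0,0,0],0.028],[[0,0,0],[0,0,0],0.028],[[0,0,0],[0,0,0],0.028],[[0,0,0],[0,0,0],0.028]])

```text
t: 3.8
tool_pos: [0.463, -0.2305, 0.0055]
tool_rot: [3.128, 0.273, 0.006]
contact_force: [-0.4, 1.8, 7.4]
opening: 0.0311
```

```bash
python3 -c "
from h import *
o,im=shot('wrist','w4'); print(o['tool_pos'],o['tool_rot'],o['t'],o['opening'],o['contact_force'])
"
```

```text
[ 0.46298866 -0.23053784  0.00552213] [3.12780651 0.27331601 0.00572256] 3.8 0.03108824842509544 [-0.35294235  1.80199338  7.35617742]
```

View pics/w4.png

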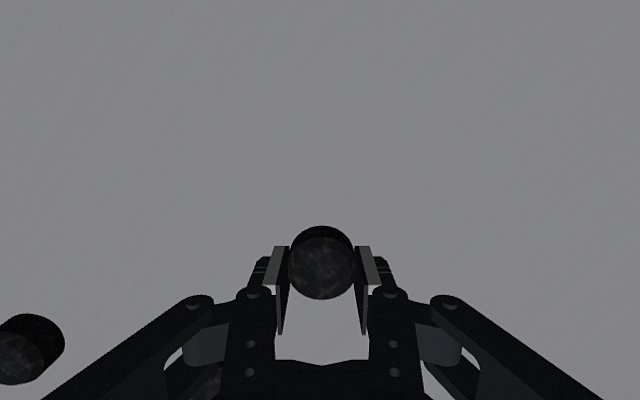

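Request:
jog_arm(deltas=[[[0,0,0],[0,0,-0.03],0.028],[[0,0,0],[0,0,-0.06],0.028],[[0,0,0],[0,0,-0.1],0.028],[[0,0,0],[0,0,-0.12],0.028],[[0,0,0],[0,0,-0.12],0.028],[[0,0,0],[0,0,-0.12],0.028]])

```text
t: 4.35
tool_pos: [0.4623, -0.2306, 0.1255]
tool_rot: [3.126, 0.273, 0.006]
contact_force: [-0.7, -1.7, -0.9]
opening: 0.0308
```

```bash
python3 -c "
from h import *
o,im=shot('wrist','w5'); print(o['tool_pos'],o['tool_rot'],o['t'],o['opening'],o['contact_force'])
C=cam('wrist',o);r=R.from_rotvec(o['tool_rot']).as_matrix();print(proj(C,o['tool_pos']),proj(C,o['tool_pos']-.019*r[:,2]))
"
```

```text
[ 0.46227742 -0.23063039  0.1254984 ] [3.12648856 0.27324225 0.00581632] 4.35 0.030838480711822144 [-0.71556771 -1.69697222 -0.93149844]
[320.90706131 261.75778396] [320.92117851 282.8046992 ]
```

View pics/w5.png

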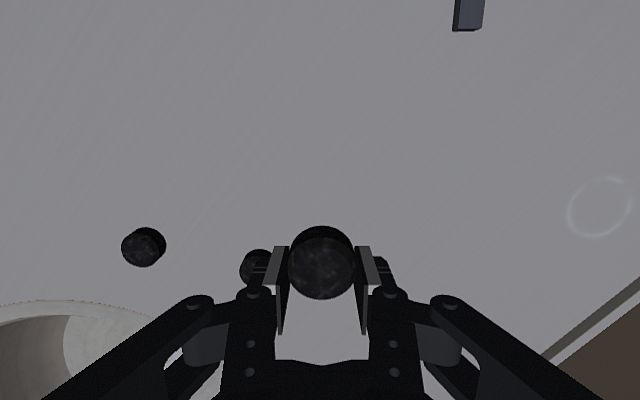

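```bash
python3 -c "
from h import *
i=cv2.imread('pics/w5.png')[210:350,250:390]
i=cv2.convertScaleAbs(i,alpha=3)
cv2.imwrite('pics/w5z.png',cv2.resize(i,None,fx=4,fy=4,interpolation=cv2.INTER_CUBIC))"
```

```text
(no output)
```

View pics/w5z.png

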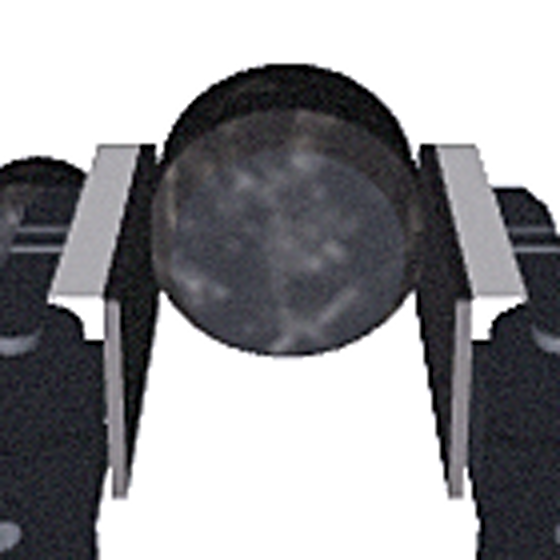

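```bash
python3 -c "
from h import *
from fit import s
p=clampw(s.x[:2],s.x[2],[.070,0,.15]);print(p)
go(p,10.2)"
```

```text
[0.51219307 0.04812274 0.15      ]
shift [ 0.0986 -0.2649 -0.0268] turn [ 0.04 -0.03 -0.21] t 4.4 dist 0.284
```

Request:
jog_arm(deltas=[[[0,0,0],[0.01,-0.027,-0.027],0.028],[[0,0,-0.2],[0.02,-0.054,-0.027],0.028],[[0,0,-0.2],[0.033,-0.09,-0.027],0.028],[[0,0,-0.2],[0.047,-0.126,-0.027],0.028],[[0,0,-0.2],[0.06,-0.162,-0.027],0.028],[[0,0,-0.2],[0.074,-0.198,-0.027],0.028],[[0,0,-0.2],[0.086,-0.23,-0.027],0.028],[[0,0,-0.2],[0.095,-0.255,-0.027],0.028],[[0,0,-0.2],[0.0986,-0.265,-0.027],0.028],[[0,0,-0.2],[0.0986,-0.265,-0.027],0.028],[[0,0,-0.2],[0.0986,-0.265,-0.027],0.028],[[0,0,-0.2],[0.0986,-0.265,-0.027],0.028]])

```text
t: 5.4
tool_pos: [0.5117, 0.0472, 0.1491]
tool_rot: [3.129, 0.277, -0.003]
contact_force: [0.3, -0.8, -1.0]
opening: 0.0309
```

```bash
python3 -c "
from h import *
from fit import s
o,im=shot('wrist','w6'); print(o['tool_pos'],o['tool_rot'],o['t'],o['opening'],o['contact_force'])
p=clampw(s.x[:2],s.x[2],[.070,0,.046]);go(p,10.2)
C=cam('wrist',o)
for q in [(118,20,63),(118,-20,63),(168,20,63),(47.5,0,55),(36,0,52)]: print(q,proj(C,clampw(s.x[:2],s.x[2],np.array(q)/1000)).round(1))
"
```

```text
[0.5116917  0.04719585 0.14911788] [ 3.12889646e+00  2.77448941e-01 -2.75508054e-03] 5.4 0.030940417953810282 [ 0.3127905  -0.81346387 -1.02429104]
shift [ 0.0007 -0.0011  0.1034] turn [ 0.01  0.07 -0.1 ] t 5.45 dist 0.103
(118, 20, 63) [293.1 139.3]
(118, -20, 63) [350.8 139.2]
(168, 20, 63) [291.1  61.3]
(47.5, 0, 55) [322.  229.3]
(36, 0, 52) [322.  241.2]
```

View pics/w6.png

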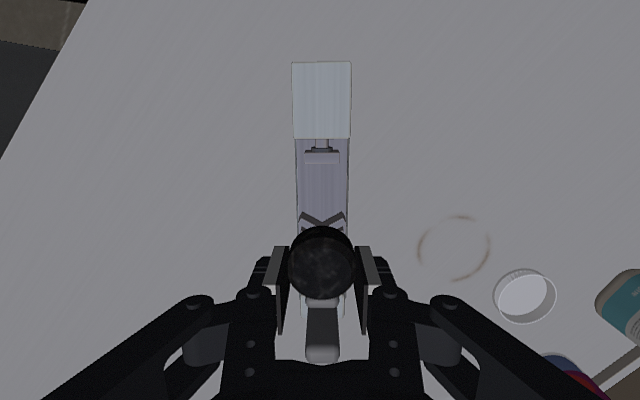

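Request:
jog_arm(deltas=[[[0,0,0],[0.0007,-0.001,0.03],0.028],[[0,0,0],[0.0007,-0.001,0.06],0.028],[[0,0,0],[0.0007,-0.001,0.085],0.028],[[0,0,0],[0.0007,-0.001,0.099],0.028],[[0,0,0],[0.0007,-0.001,0.102],0.028],[[0,0,0],[0.0007,-0.001,0.102],0.028]])

```text
t: 5.95
tool_pos: [0.5117, 0.0484, 0.0469]
tool_rot: [-3.129, -0.276, 0.004]
contact_force: [0.1, 0.3, -0.8]
opening: 0.0307
```

Request:
jog_arm(deltas=[[[0,0,0],[0,0,0.001],0.028],[[0,0,0],[0,0,0.001],0.028]])

```text
t: 6.12
tool_pos: [0.5141, 0.0489, 0.0487]
tool_rot: [3.129, 0.278, 0.005]
contact_force: [0.4, -0.2, -0.8]
opening: 0.031
```

Request:
jog_arm(deltas=[[[0,0,0],[0,0,0.001],0.028],[[0,0,0],[0,0,0.001],0.028]])

```text
t: 6.28
tool_pos: [0.5136, 0.0493, 0.0472]
tool_rot: [3.129, 0.279, 0.003]
contact_force: [-0.1, 0.8, -0.4]
opening: 0.0309
```

Request:
jog_arm(deltas=[[[0,0,0],[0,0,0.001],0.028],[[0,0,0],[0,0,0.001],0.028]])

```text
t: 6.45
tool_pos: [0.513, 0.0495, 0.0454]
tool_rot: [3.129, 0.279, 0.001]
contact_force: [0.2, -0.8, 0.8]
opening: 0.031
```

Request:
jog_arm(deltas=[[[0,0,0],[0,0,0.001],0.028],[[0,0,0],[0,0,0.001],0.028]])

```text
t: 6.62
tool_pos: [0.5126, 0.0495, 0.0439]
tool_rot: [-3.129, -0.279, 0.0]
contact_force: [-0.4, 0.1, 0.1]
opening: 0.0308
```

Request:
jog_arm(deltas=[[[0,0,0],[0,0,0.001],0.028],[[0,0,0],[0,0,0.001],0.028]])

```text
t: 6.78
tool_pos: [0.5128, 0.0496, 0.0436]
tool_rot: [-3.129, -0.279, 0.001]
contact_force: [-3.1, 0.1, 4.1]
opening: 0.0311
```

Request:
jog_arm(deltas=[[[0,0,0],[0,0,0],0.034],[[0,0,0],[0,0,0],0.04],[[0,0,0],[0,0,0],0.052],[[0,0,0],[0,0,0],0.06],[[0,0,0],[0,0,0],0.06],[[0,0,0],[0,0,-0.03],0.06],[[0,0,0],[0,0,-0.065],0.06],[[0,0,0],[0,0,-0.105],0.06],[[0,0,0],[0,0,-0.12],0.06],[[0,0,0],[0,0,-0.12],0.06]])

```text
t: 7.62
tool_pos: [0.5161, 0.0493, 0.1691]
tool_rot: [3.128, 0.279, 0.016]
contact_force: [-0.3, 1.0, -0.2]
opening: 0.0598
```

```bash
python3 -c "
from h import *
from fit import s
o,im=shot('wrist','w7'); print(o['tool_pos'],o['tool_rot'],o['t'],o['opening'],o['contact_force'])
C=cam('wrist',o)
print(proj(C,clampw(s.x[:2],s.x[2],[.071,0,.058])),proj(C,clampw(s.x[:2],s.x[2],[.066,0,.058])))
"
```

```text
[0.51614624 0.04932497 0.16914399] [3.12766458 0.27924429 0.01646716] 7.6167 0.059816167758576955 [-0.34800868  1.04712916 -0.20444031]
[314.37994028 195.61372951] [314.41549407 201.49897825]
```

View pics/w7.png

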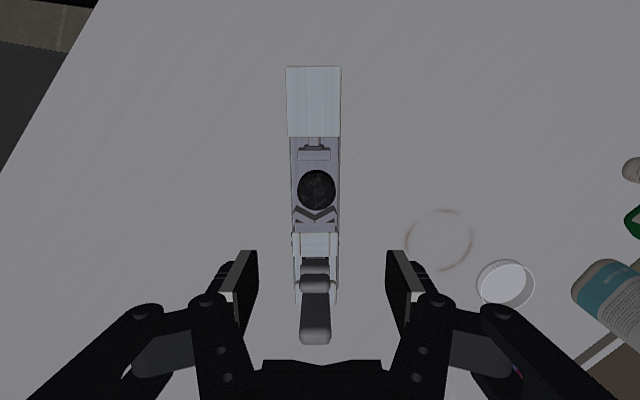

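```bash
python3 -c "
from lp import *
from fit import s
o=pickle.load(open('pics/w7.pkl','rb'));C=cam('wrist',o);im=np.load('pics/w7.npy')
c,st=blob(im,(317,190),55,25);print(c,st)
r=least_squares(lambda p:cylc(C,p[0],p[1],.038)-c,[.512,.05],diff_step=1e-3).x
a=s.x[2];d=r-s.x[:2];print(r,'clamp',(np.cos(a)*d[0]+np.sin(a)*d[1])*1e3,(-np.sin(a)*d[0]+np.cos(a)*d[1])*1e3)
# apex and seat check
print(proj(C,clampw(s.x[:2],s.x[2],[.0475,0,.055])))
i=cv2.imread('pics/w7.png')[120:280,240:400];cv2.imwrite('pics/w7z.png',cv2.resize(i,None,fx=3.5,fy=3.5,interpolation=cv2.INTER_CUBIC))
"
```

```text
[316.4996133  190.66744006] [   5    5   39   45 1293]
[0.51337739 0.05124996] clamp 72.870215658066 -1.720344774005473
[314.57429681 221.41398597]
```

View pics/w7z.png

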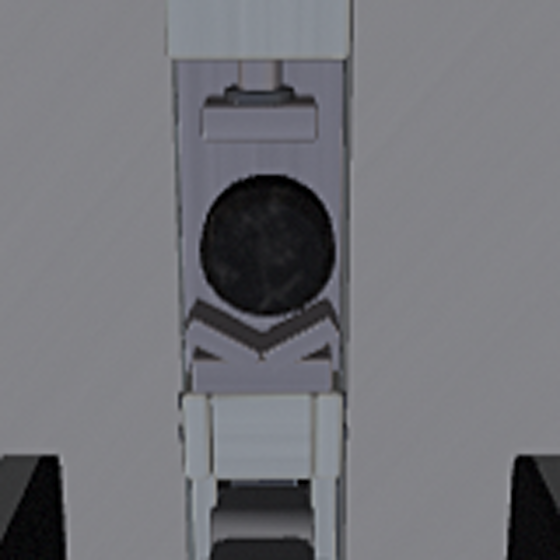

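```bash
python3 -c "
from h import *
from fit import s
go(clampw(s.x[:2],s.x[2],[-.0215,0,.15]),100.2)
o=ctrl.get_obs();print(o['q'])"
```

```text
shift [-0.0026  0.0923  0.0161] turn [  0.31  -0.19 -90.  ] t 7.67 dist 0.094
[-4.83915515e-02 -1.63597576e-01  1.93143421e+00 -1.94417038e-06
  1.36802252e+00 -2.26424749e-01]
```

Request:
jog_arm(deltas=[[[0,0,-90],[0,0.01,0.0],0.085],[[0,0,-90],[0,0.02,0.0],0.085],[[0,0,-90],[-0.001,0.035,0.0],0.085],[[0,0,-90],[-0.0015,0.05,0.0],0.085],[[0,0,-90],[-0.002,0.065,0.0],0.085],[[0,0,-90],[-0.002,0.08,0.0],0.085],[[0,0,-90],[-0.0025,0.09,0.005],0.085],[[0,0,-90],[-0.0025,0.092,0.01],0.085],[[0,0,-90],[-0.0025,0.092,0.016],0.085],[[0,0,-90],[-0.0025,0.092,0.016],0.085],[[0,0,-90],[-0.0025,0.092,0.016],0.085],[[0,0,-90],[-0.0025,0.092,0.016],0.085]], squeeze=60)

```text
t: 8.67
tool_pos: [0.525, -0.0413, 0.144]
tool_rot: [-2.089, -2.34, 0.004]
contact_force: [-0.6, 0.2, 0.5]
opening: 0.0849
```

```bash
python3 -c "
from h import *
from fit import s
go(clampw(s.x[:2],s.x[2],[-.0205,0,.11]),100.2)
o,im=shot('wrist','w8');print(o['q'],o['opening'],o['tool_pos'],o['contact_force'])
C=cam('wrist',o)
for q in [(17,0,76),(12,12,98),(42,0,55),(-44,12,98),(66,0,58)]: print(q,proj(C,clampw(s.x[:2],s.x[2],np.array(q)/1000)).round(1))
"
```

```text
shift [-0.0006  0.0028  0.034 ] turn [-0.26 -0.1  -3.72] t 8.67 dist 0.034
[-2.19906015e-01 -1.10074942e-01  1.92151340e+00 -1.00985171e-08
  1.33499161e+00 -1.90385657e+00] 0.08492422559752724 [ 0.52495597 -0.04130757  0.14402501] [-0.61695584  0.18988927  0.46155573]
(17, 0, 76) [375.3 214.9]
(12, 12, 98) [372.5 209. ]
(42, 0, 55) [404.3 203.3]
(-44, 12, 98) [281.2 214.6]
(66, 0, 58) [437.9 202.5]
```

View pics/w8.png

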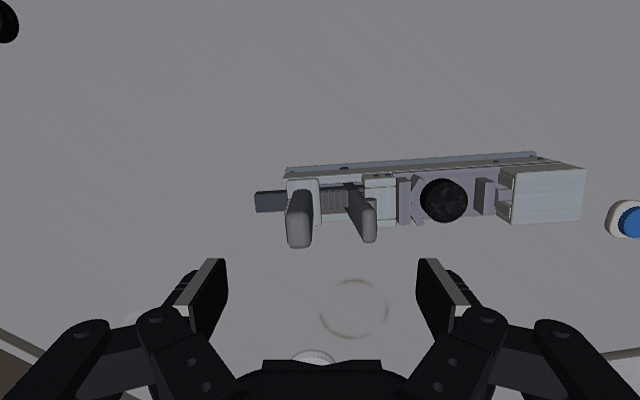

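Request:
jog_arm(deltas=[[[-0.3,-0.1,-3.7],[-0.0005,0.003,0.0],0.085],[[-0.3,-0.1,-3.7],[-0.0005,0.003,0.03],0.085],[[-0.3,-0.1,-3.7],[-0.0005,0.003,0.04],0.085],[[-0.3,-0.1,-3.7],[-0.0005,0.003,0.04],0.085],[[-0.3,-0.1,-3.7],[-0.0005,0.003,0.04],0.085]])

```text
t: 9.13
tool_pos: [0.5281, -0.0414, 0.1051]
tool_rot: [2.023, 2.402, 0.001]
contact_force: [0.6, -0.5, 0.3]
opening: 0.0847
```

```bash
python3 -c "
from h import *
from fit import s
go(clampw(s.x[:2],s.x[2],[-.0205,0,.05]),100.2)
o,im=shot('wrist','w9');print(o['opening'],o['tool_pos'],o['contact_force'])
i=cv2.imread('pics/w9.png')[130:400,180:480];cv2.imwrite('pics/w9z.png',cv2.resize(cv2.convertScaleAbs(i,alpha=1.6),None,fx=2.2,fy=2.2,interpolation=cv2.INTER_CUBIC))
"
```

```text
shift [-0.0001 -0.0006  0.0551] turn [ 0.06  0.02 -0.42] t 9.13 dist 0.055
0.0847152364069021 [ 0.52809322 -0.04137005  0.10506982] [ 0.56484211 -0.52775085  0.336021  ]
```

View pics/w9z.png

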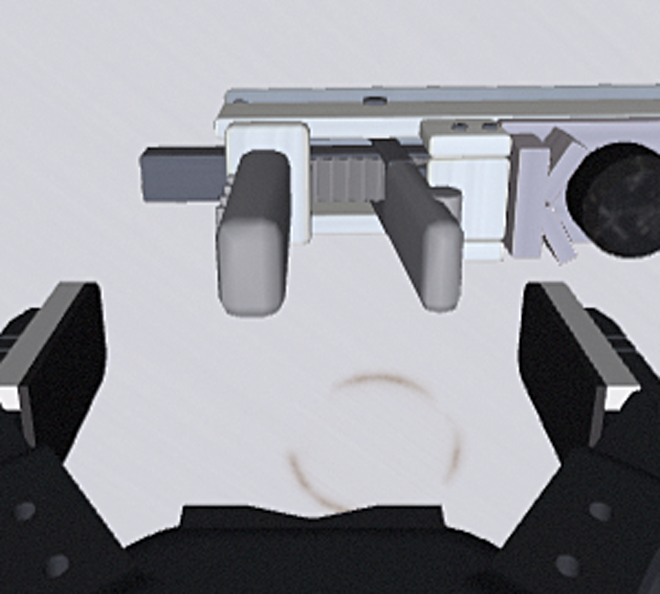

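Request:
jog_arm(deltas=[[[0,0,-0.4],[0,-0.0005,0.02],0.085],[[0,0,-0.4],[0,-0.0005,0.035],0.085],[[0,0,-0.4],[0,-0.0005,0.047],0.085],[[0,0,-0.4],[0,-0.0005,0.055],0.085],[[0,0,-0.4],[0,-0.0005,0.055],0.085],[[0,0,-0.4],[0,-0.0005,0.055],0.085]])

```text
t: 9.68
tool_pos: [0.5296, -0.0419, 0.0523]
tool_rot: [2.011, 2.407, 0.004]
contact_force: [0.2, -0.2, 0.4]
opening: 0.0849
```

```bash
cat > st.py <<'E'
from h import *
from fit import s
o=ctrl.get_obs();a=s.x[2];d=o["tool_pos"][:2]-s.x[:2];ex=np.array([np.cos(a),np.sin(a)])
r=R.from_rotvec(o["tool_rot"]).as_matrix()
print("t",round(o["t"],2),"clampx",round(d@ex*1e3,1),"y",round((d[1]*ex[0]-d[0]*ex[1])*1e3,1),"z",round(o["tool_pos"][2]*1e3,1),"F along clamp x",round(o["contact_force"][:2]@ex,1),"F",o["contact_force"].round(1),"M",o["wrist_torque"].round(2),"op",round(o["opening"],4))
E
python3 st.py; python3 -c "
from h import *
o,im=shot('wrist','w10')
i=cv2.imread('pics/w10.png')[80:400,180:580];cv2.imwrite('pics/w10z.png',cv2.resize(cv2.convertScaleAbs(i,alpha=1.6),None,fx=1.8,fy=1.8,interpolation=cv2.INTER_CUBIC))"
```

```text
t 9.68 clampx -21.2 y -1.9 z 52.3 F along clamp x -0.2 F [ 0.2 -0.2  0.4] M [ 0.   -0.03 -0.02] op 0.0849
```

View pics/w10z.png

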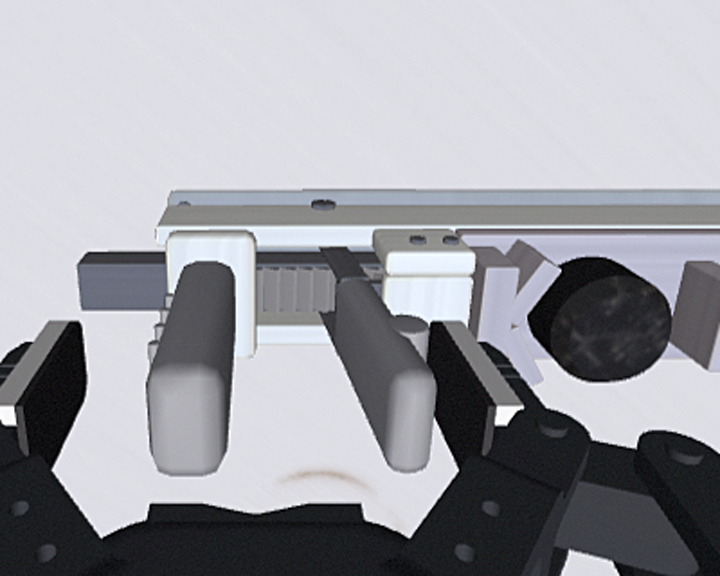

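Request:
jog_arm(deltas=[[[0,0,0],[-0.004,0,0],0.085],[[0,0,0],[-0.008,0,0],0.085],[[0,0,0],[-0.012,0,0],0.085],[[0,0,0],[-0.012,0,0],0.085]])

```text
t: 10.07
tool_pos: [0.5326, -0.0545, 0.0532]
tool_rot: [2.01, 2.405, 0.006]
contact_force: [0.3, 1.0, 1.3]
opening: 0.0848
```

Request:
jog_arm(deltas=[[[0,0,0],[-0.004,0,0],0.085],[[0,0,0],[-0.007,0,0],0.085],[[0,0,0],[-0.007,0,0],0.085]])

```text
t: 10.32
tool_pos: [0.5333, -0.0613, 0.0525]
tool_rot: [2.011, 2.406, 0.004]
contact_force: [-0.8, 1.6, 1.5]
opening: 0.0849
```

Request:
jog_arm(deltas=[[[0,0,0],[-0.003,0,0],0.085],[[0,0,0],[-0.005,0,0],0.085],[[0,0,0],[-0.005,0,0],0.085]])

```text
t: 10.57
tool_pos: [0.5338, -0.0659, 0.0521]
tool_rot: [2.011, 2.407, 0.004]
contact_force: [0.6, 2.0, 1.2]
opening: 0.0851
```

```bash
python3 st.py; python3 -c "
from h import *
o,im=shot('wrist','w11')
i=cv2.imread('pics/w11.png')[80:400,180:580];cv2.imwrite('pics/w11z.png',cv2.resize(cv2.convertScaleAbs(i,alpha=1.6),None,fx=1.8,fy=1.8,interpolation=cv2.INTER_CUBIC))"
```

```text
t 10.57 clampx -45.6 y -1.8 z 52.1 F along clamp x 1.9 F [0.6 2.  1.2] M [ 0.45 -0.11 -0.01] op 0.0851
```

View pics/w11z.png

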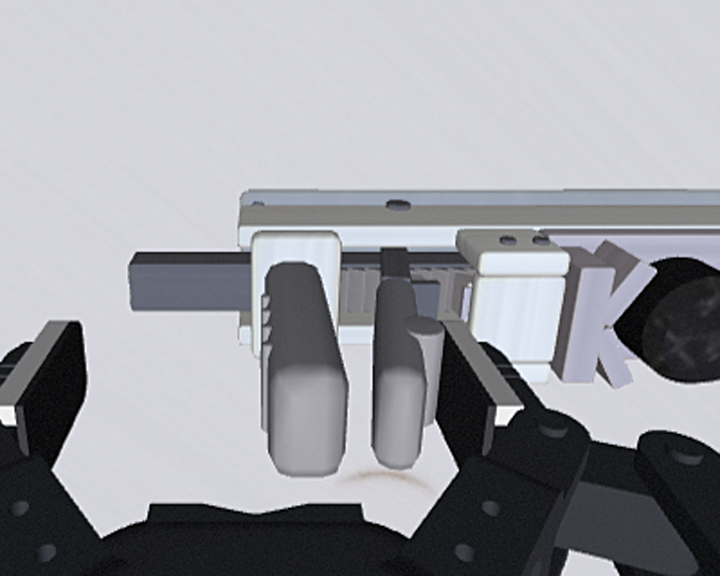

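Request:
jog_arm(deltas=[[[0,0,0],[-0.002,0,0],0.085],[[0,0,0],[-0.002,0,0],0.085]])

```text
t: 10.78
tool_pos: [0.5341, -0.0676, 0.0519]
tool_rot: [2.011, 2.407, 0.004]
contact_force: [1.4, 3.6, -0.1]
opening: 0.0851
```

Request:
jog_arm(deltas=[[[0,0,0],[-0.0015,0,0],0.085],[[0,0,0],[-0.0015,0,0],0.085]])

```text
t: 10.95
tool_pos: [0.5342, -0.0691, 0.0518]
tool_rot: [2.011, 2.407, 0.004]
contact_force: [1.2, 3.1, -0.5]
opening: 0.085
```

```bash
python3 st.py
```

```text
t 10.95 clampx -48.8 y -1.7 z 51.8 F along clamp x 2.8 F [ 1.2  3.1 -0.5] M [ 0.46 -0.28 -0.09] op 0.085
```

Request:
jog_arm(deltas=[[[0,0,0],[0.008,0,0],0.085],[[0,0,0],[0.018,0,0],0.085],[[0,0,0],[0.026,0,0],0.085],[[0,0,0],[0.028,0,0],0.085],[[0,0,0],[0.028,0,0],0.085]])

```text
t: 11.37
tool_pos: [0.5289, -0.0406, 0.0519]
tool_rot: [2.009, 2.409, 0.003]
contact_force: [-0.4, 0.3, 0.6]
opening: 0.0849
```

```bash
python3 st.py; python3 -c "
from h import *
o,im=shot('wrist','w12')
i=cv2.imread('pics/w12.png')[80:400,240:640];cv2.imwrite('pics/w12bz.png',cv2.resize(cv2.convertScaleAbs(i,alpha=1.6),None,fx=1.8,fy=1.8,interpolation=cv2.INTER_CUBIC))"
```

```text
t 11.37 clampx -19.7 y -1.5 z 51.9 F along clamp x 0.3 F [-0.4  0.3  0.6] M [-0.02 -0.04 -0.06] op 0.0849
```

View pics/w12bz.png

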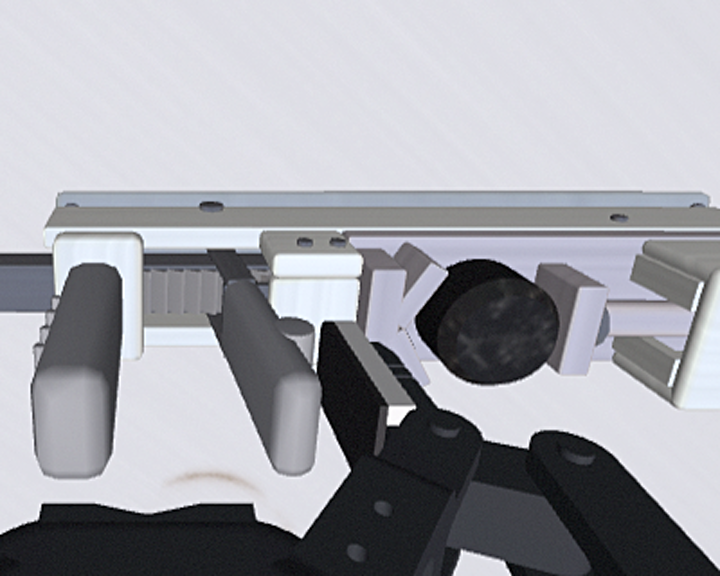

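Request:
jog_arm(deltas=[[[0,0,0],[-0.004,0,0],0.085],[[0,0,0],[-0.008,0,0],0.085],[[0,0,0],[-0.012,0,0],0.085],[[0,0,0],[-0.012,0,0],0.085]])

```text
t: 11.75
tool_pos: [0.5319, -0.0543, 0.0523]
tool_rot: [2.012, 2.406, 0.004]
contact_force: [-0.6, 0.9, -1.1]
opening: 0.0851
```

Request:
jog_arm(deltas=[[[0,0,0],[-0.004,0,0],0.085],[[0,0,0],[-0.004,0,0],0.085]])

```text
t: 11.92
tool_pos: [0.5324, -0.0577, 0.0522]
tool_rot: [2.012, 2.406, 0.005]
contact_force: [0.1, 2.0, 2.0]
opening: 0.085
```

Request:
jog_arm(deltas=[[[0,0,0],[-0.004,0,0],0.085],[[0,0,0],[-0.004,0,0],0.085]])

```text
t: 12.08
tool_pos: [0.5331, -0.0615, 0.0523]
tool_rot: [2.011, 2.407, 0.004]
contact_force: [-0.5, 1.0, 1.2]
opening: 0.085
```

Request:
jog_arm(deltas=[[[0,0,0],[-0.004,0,0],0.085],[[0,0,0],[-0.004,0,0],0.085]])

```text
t: 12.25
tool_pos: [0.5338, -0.0655, 0.0522]
tool_rot: [2.011, 2.407, 0.004]
contact_force: [-0.0, 1.7, 0.8]
opening: 0.0851
```

```bash
python3 st.py; python3 -c "
from h import *
o,im=shot('wrist','w13')
i=cv2.imread('pics/w13.png')[80:400,240:640];cv2.imwrite('pics/w13z.png',cv2.resize(cv2.convertScaleAbs(i,alpha=1.6),None,fx=1.8,fy=1.8,interpolation=cv2.INTER_CUBIC))"
```

```text
t 12.25 clampx -45.1 y -1.9 z 52.2 F along clamp x 1.7 F [-0.   1.7  0.8] M [ 0.34 -0.01 -0.03] op 0.0851
```

View pics/w13z.png

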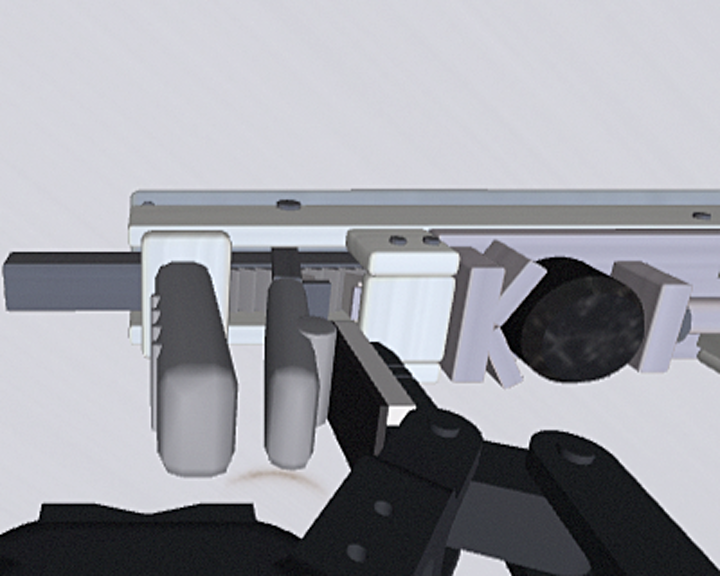

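Request:
jog_arm(deltas=[[[0,0,0],[-0.002,0,0],0.085],[[0,0,0],[-0.0035,0,0],0.085],[[0,0,0],[-0.0035,0,0],0.085]])

```text
t: 12.55
tool_pos: [0.5343, -0.0684, 0.0519]
tool_rot: [2.012, 2.407, 0.005]
contact_force: [1.4, 3.8, 0.7]
opening: 0.0849
```

```bash
python3 st.py
```

```text
t 12.55 clampx -48.1 y -1.8 z 51.9 F along clamp x 3.5 F [1.4 3.8 0.7] M [ 0.56 -0.13 -0.07] op 0.0849
```

Request:
jog_arm(deltas=[[[0,0,0],[0.008,0,0],0.085],[[0,0,0],[0.018,0,0],0.085],[[0,0,0],[0.026,0,0],0.085],[[0,0,0],[0.028,0,0],0.085],[[0,0,0],[0.028,0,0],0.085]])

```text
t: 12.97
tool_pos: [0.5289, -0.0401, 0.0519]
tool_rot: [2.009, 2.409, 0.003]
contact_force: [0.2, 0.5, 0.4]
opening: 0.0849
```

```bash
python3 st.py; python3 -c "
from h import *
o,im=shot('wrist','w14')
i=cv2.imread('pics/w14.png')[80:400,240:640];cv2.imwrite('pics/w14z.png',cv2.resize(cv2.convertScaleAbs(i,alpha=1.6),None,fx=1.8,fy=1.8,interpolation=cv2.INTER_CUBIC))"
```

```text
t 12.97 clampx -19.2 y -1.5 z 51.9 F along clamp x 0.5 F [0.2 0.5 0.4] M [ 0.01 -0.   -0.01] op 0.0849
```

View pics/w14z.png

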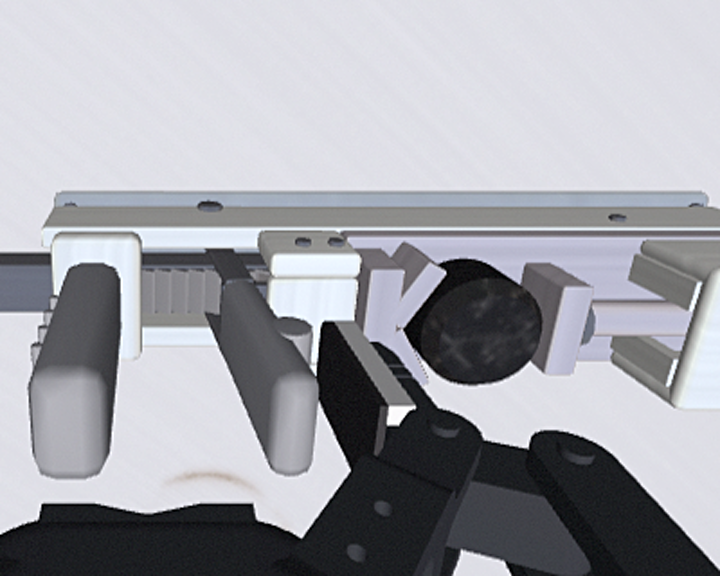

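Request:
jog_arm(deltas=[[[0,0,0],[-0.004,0,0],0.085],[[0,0,0],[-0.008,0,0],0.085],[[0,0,0],[-0.01,0,0],0.085],[[0,0,0],[-0.01,0,0],0.085]])

```text
t: 13.35
tool_pos: [0.5313, -0.0515, 0.0522]
tool_rot: [2.012, 2.406, 0.004]
contact_force: [0.0, 1.3, 0.3]
opening: 0.0849
```

Request:
jog_arm(deltas=[[[0,0,0],[-0.002,0,0],0.085],[[0,0,0],[-0.002,0,0],0.085]])

```text
t: 13.52
tool_pos: [0.5315, -0.0528, 0.0522]
tool_rot: [2.012, 2.407, 0.005]
contact_force: [-0.7, 3.3, 1.7]
opening: 0.0851
```

Request:
jog_arm(deltas=[[[0,0,0],[-0.002,0,0],0.085],[[0,0,0],[-0.002,0,0],0.085]])

```text
t: 13.68
tool_pos: [0.5319, -0.0546, 0.0523]
tool_rot: [2.011, 2.407, 0.005]
contact_force: [-1.1, 3.7, 3.1]
opening: 0.0849
```

Request:
jog_arm(deltas=[[[0,0,0],[-0.002,0,0],0.085],[[0,0,0],[-0.002,0,0],0.085]])

```text
t: 13.85
tool_pos: [0.5322, -0.0567, 0.0523]
tool_rot: [2.011, 2.407, 0.005]
contact_force: [-0.2, 3.2, 3.2]
opening: 0.0853
```

```bash
python3 st.py
```

```text
t 13.85 clampx -36.2 y -1.9 z 52.3 F along clamp x 3.2 F [-0.2  3.2  3.2] M [ 0.64  0.15 -0.03] op 0.0853
```

Request:
jog_arm(deltas=[[[0,0,0],[-0.002,0,0],0.085],[[0,0,0],[-0.002,0,0],0.085]])

```text
t: 14.02
tool_pos: [0.5326, -0.0588, 0.0522]
tool_rot: [2.011, 2.407, 0.004]
contact_force: [-0.1, 3.5, 3.2]
opening: 0.0849
```

Request:
jog_arm(deltas=[[[0,0,0],[-0.002,0,0],0.085],[[0,0,0],[-0.002,0,0],0.085]])

```text
t: 14.18
tool_pos: [0.533, -0.0609, 0.0522]
tool_rot: [2.011, 2.407, 0.004]
contact_force: [0.8, 3.1, 2.4]
opening: 0.0852
```

```bash
python3 st.py
```

```text
t 14.18 clampx -40.4 y -1.9 z 52.2 F along clamp x 2.9 F [0.8 3.1 2.4] M [ 0.58  0.01 -0.06] op 0.0852
```

Request:
jog_arm(deltas=[[[0,0,0],[-0.002,0,0],0.085],[[0,0,0],[-0.002,0,0],0.085]])

```text
t: 14.35
tool_pos: [0.5333, -0.0627, 0.0521]
tool_rot: [2.011, 2.407, 0.004]
contact_force: [-0.4, 2.9, 2.5]
opening: 0.0847
```

Request:
jog_arm(deltas=[[[0,0,0],[-0.002,0,0],0.085],[[0,0,0],[-0.002,0,0],0.085]])

```text
t: 14.52
tool_pos: [0.5336, -0.0645, 0.0521]
tool_rot: [2.012, 2.407, 0.005]
contact_force: [-0.2, 4.2, 3.2]
opening: 0.0849
```

Request:
jog_arm(deltas=[[[0,0,0],[-0.002,0,0],0.085],[[0,0,0],[-0.002,0,0],0.085]])

```text
t: 14.68
tool_pos: [0.5339, -0.0664, 0.052]
tool_rot: [2.012, 2.407, 0.005]
contact_force: [-0.5, 5.7, 2.0]
opening: 0.0851
```

```bash
python3 st.py; python3 -c "
from h import *
o,im=shot('wrist','w15')
i=cv2.imread('pics/w15.png')[80:400,240:640];cv2.imwrite('pics/w15z.png',cv2.resize(cv2.convertScaleAbs(i,alpha=1.6),None,fx=1.8,fy=1.8,interpolation=cv2.INTER_CUBIC))"
```

```text
t 14.68 clampx -46.0 y -1.8 z 52.0 F along clamp x 5.7 F [-0.5  5.7  2. ] M [ 0.86 -0.03 -0.07] op 0.0851
```

View pics/w15z.png

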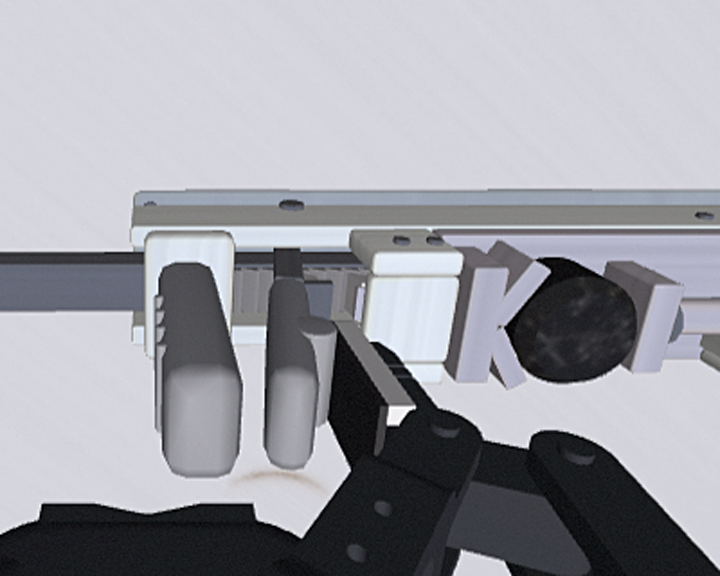

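Request:
jog_arm(deltas=[[[0,0,0],[-0.0015,0,0],0.085],[[0,0,0],[-0.0015,0,0],0.085]])

```text
t: 14.9
tool_pos: [0.5341, -0.0675, 0.0519]
tool_rot: [2.012, 2.407, 0.006]
contact_force: [0.2, 7.1, 2.9]
opening: 0.0848
```

Request:
jog_arm(deltas=[[[0,0,0],[-0.001,0,0],0.085],[[0,0,0],[-0.001,0,0],0.085]])

```text
t: 15.07
tool_pos: [0.5343, -0.0683, 0.0518]
tool_rot: [2.012, 2.408, 0.006]
contact_force: [0.5, 7.1, 1.9]
opening: 0.0852
```

```bash
python3 st.py
```

```text
t 15.07 clampx -48.0 y -1.8 z 51.8 F along clamp x 6.9 F [0.5 7.1 1.9] M [ 1.07 -0.11 -0.04] op 0.0852
```

Request:
jog_arm(deltas=[[[0,0,0],[0.008,0,0],0.085],[[0,0,0],[0.018,0,0],0.085],[[0,0,0],[0.026,0,0],0.085],[[0,0,0],[0.028,0,0],0.085],[[0,0,0],[0.028,0,0],0.085]])

```text
t: 15.48
tool_pos: [0.5289, -0.0408, 0.0517]
tool_rot: [2.01, 2.409, 0.003]
contact_force: [-0.2, 0.2, 0.4]
opening: 0.0848
```

Request:
jog_arm(deltas=[[[0,0,0],[-0.004,0,0],0.085],[[0,0,0],[-0.008,0,0],0.085],[[0,0,0],[-0.008,0,0],0.085]])

```text
t: 15.73
tool_pos: [0.5311, -0.0502, 0.0523]
tool_rot: [2.012, 2.406, 0.004]
contact_force: [-0.5, 1.5, -0.2]
opening: 0.0849
```

```bash
python3 st.py
```

```text
t 15.73 clampx -29.6 y -1.9 z 52.3 F along clamp x 1.6 F [-0.5  1.5 -0.2] M [ 0.05  0.04 -0.05] op 0.0849
```

Request:
jog_arm(deltas=[[[0,0,0],[-0.002,0,0],0.085],[[0,0,0],[-0.002,0,0],0.085]])

```text
t: 15.9
tool_pos: [0.5313, -0.0517, 0.0522]
tool_rot: [2.012, 2.406, 0.004]
contact_force: [-0.4, 1.4, 0.8]
opening: 0.0853
```

Request:
jog_arm(deltas=[[[0,0,0],[-0.002,0,0],0.085],[[0,0,0],[-0.002,0,0],0.085]])

```text
t: 16.07
tool_pos: [0.5315, -0.053, 0.0522]
tool_rot: [2.012, 2.407, 0.006]
contact_force: [-0.5, 4.0, 2.8]
opening: 0.0853
```

Request:
jog_arm(deltas=[[[0,0,0],[-0.002,0,0],0.085],[[0,0,0],[-0.002,0,0],0.085]])

```text
t: 16.23
tool_pos: [0.5318, -0.0545, 0.0523]
tool_rot: [2.012, 2.408, 0.006]
contact_force: [-0.9, 5.8, 3.4]
opening: 0.085
```

```bash
python3 st.py
```

```text
t 16.23 clampx -33.9 y -1.9 z 52.3 F along clamp x 5.9 F [-0.9  5.8  3.4] M [ 1.02  0.22 -0.04] op 0.085
```

Request:
jog_arm(deltas=[[[0,0,0],[-0.002,0,0],0.085],[[0,0,0],[-0.002,0,0],0.085]])

```text
t: 16.4
tool_pos: [0.5321, -0.0561, 0.0524]
tool_rot: [2.013, 2.409, 0.007]
contact_force: [-1.5, 6.2, 4.3]
opening: 0.0851
```

Request:
jog_arm(deltas=[[[0,0,0],[-0.002,0,0],0.085],[[0,0,0],[-0.002,0,0],0.085]])

```text
t: 16.57
tool_pos: [0.5325, -0.0579, 0.0526]
tool_rot: [2.013, 2.409, 0.007]
contact_force: [-1.6, 6.2, 4.3]
opening: 0.0851
```

```bash
python3 st.py
```

```text
t 16.57 clampx -37.4 y -1.9 z 52.6 F along clamp x 6.4 F [-1.6  6.2  4.3] M [1.27 0.34 0.04] op 0.0851
```

Request:
jog_arm(deltas=[[[0,0,0],[-0.002,0,0],0.085],[[0,0,0],[-0.002,0,0],0.085]])

```text
t: 16.73
tool_pos: [0.5328, -0.0597, 0.0526]
tool_rot: [2.013, 2.409, 0.007]
contact_force: [-3.2, 7.4, 5.7]
opening: 0.0848
```

Request:
jog_arm(deltas=[[[0,0,0],[-0.002,0,0],0.085],[[0,0,0],[-0.002,0,0],0.085]])

```text
t: 16.9
tool_pos: [0.5331, -0.0615, 0.0526]
tool_rot: [2.013, 2.409, 0.008]
contact_force: [-2.1, 8.8, 6.2]
opening: 0.0851
```

```bash
python3 st.py
```

```text
t 16.9 clampx -41.1 y -1.9 z 52.6 F along clamp x 9.0 F [-2.1  8.8  6.2] M [1.44 0.44 0.03] op 0.0851
```

Request:
jog_arm(deltas=[[[0,0,0],[-0.0015,0,0],0.085],[[0,0,0],[-0.0015,0,0],0.085]])

```text
t: 17.07
tool_pos: [0.5333, -0.0628, 0.0526]
tool_rot: [2.013, 2.41, 0.008]
contact_force: [-1.9, 8.5, 7.0]
opening: 0.0848
```

Request:
jog_arm(deltas=[[[0,0,0],[0,0,0],0.085],[[0,0,0],[0,0,0],0.085]])

```text
t: 17.23
tool_pos: [0.5334, -0.0628, 0.0526]
tool_rot: [2.013, 2.409, 0.008]
contact_force: [-2.8, 8.1, 4.9]
opening: 0.0852
```

```bash
python3 st.py
```

```text
t 17.23 clampx -42.4 y -1.9 z 52.6 F along clamp x 8.5 F [-2.8  8.1  4.9] M [1.48 0.41 0.08] op 0.0852
```

Request:
jog_arm(deltas=[[[0,0,0],[-0.002,0,0],0.085],[[0,0,0],[-0.002,0,0],0.085]])

```text
t: 17.4
tool_pos: [0.5337, -0.0646, 0.0525]
tool_rot: [2.014, 2.41, 0.008]
contact_force: [-2.0, 9.0, 5.5]
opening: 0.0848
```

```bash
python3 st.py
```

```text
t 17.4 clampx -44.2 y -1.9 z 52.5 F along clamp x 9.2 F [-2.   9.   5.5] M [1.65 0.42 0.03] op 0.0848
```

Request:
jog_arm(deltas=[[[0,0,0],[-0.0015,0,0],0.085],[[0,0,0],[-0.0015,0,0],0.085]])

```text
t: 17.57
tool_pos: [0.5339, -0.0658, 0.0524]
tool_rot: [2.014, 2.41, 0.009]
contact_force: [-1.7, 10.3, 4.8]
opening: 0.0849
```

```bash
python3 st.py
```

```text
t 17.57 clampx -45.5 y -1.9 z 52.4 F along clamp x 10.4 F [-1.7 10.3  4.8] M [1.81 0.39 0.02] op 0.0849
```

Request:
jog_arm(deltas=[[[0,0,0],[-0.001,0,0],0.085],[[0,0,0],[-0.001,0,0],0.085]])

```text
t: 17.73
tool_pos: [0.534, -0.0666, 0.0524]
tool_rot: [2.014, 2.41, 0.009]
contact_force: [-2.1, 10.7, 5.8]
opening: 0.0848
```

```bash
python3 st.py
```

```text
t 17.73 clampx -46.3 y -1.9 z 52.4 F along clamp x 10.9 F [-2.1 10.7  5.8] M [1.84 0.43 0.03] op 0.0848
```

Request:
jog_arm(deltas=[[[0,0,0],[0,0,0],0.085]])

```text
t: 17.82
tool_pos: [0.534, -0.0665, 0.0524]
tool_rot: [2.014, 2.41, 0.009]
contact_force: [-1.8, 10.7, 5.2]
opening: 0.0849
```

```bash
python3 st.py
```

```text
t 17.82 clampx -46.2 y -1.9 z 52.4 F along clamp x 10.9 F [-1.8 10.7  5.2] M [1.81 0.39 0.02] op 0.0849
```

Request:
jog_arm(deltas=[[[0,0,0],[-0.0012,0,0],0.085],[[0,0,0],[-0.0012,0,0],0.085]])

```text
t: 17.98
tool_pos: [0.5342, -0.0677, 0.0524]
tool_rot: [2.014, 2.41, 0.009]
contact_force: [-1.9, 10.7, 6.1]
opening: 0.0845
```

```bash
python3 st.py
```

```text
t 17.98 clampx -47.4 y -1.9 z 52.4 F along clamp x 10.9 F [-1.9 10.7  6.1] M [1.81 0.4  0.04] op 0.0845
```

Request:
jog_arm(deltas=[[[0,0,0],[0,0,0],0.085]])

```text
t: 18.07
tool_pos: [0.5342, -0.0677, 0.0523]
tool_rot: [2.014, 2.41, 0.009]
contact_force: [-3.1, 10.3, 4.6]
opening: 0.0852
```

```bash
python3 st.py
```

```text
t 18.07 clampx -47.4 y -1.9 z 52.3 F along clamp x 10.7 F [-3.1 10.3  4.6] M [ 1.85  0.38 -0.02] op 0.0852
```

Request:
jog_arm(deltas=[[[0,0,0],[-0.001,0,0],0.085],[[0,0,0],[-0.001,0,0],0.085]])

```text
t: 18.23
tool_pos: [0.5344, -0.0685, 0.0522]
tool_rot: [2.014, 2.41, 0.01]
contact_force: [-2.3, 11.9, 5.1]
opening: 0.0853
```

```bash
python3 st.py; python3 -c "
from h import *
o,im=shot('wrist','w16')
i=cv2.imread('pics/w16.png')[80:400,240:640];cv2.imwrite('pics/w16z.png',cv2.resize(cv2.convertScaleAbs(i,alpha=1.6),None,fx=1.8,fy=1.8,interpolation=cv2.INTER_CUBIC))"; python3 st.py
```

```text
t 18.23 clampx -48.2 y -1.9 z 52.2 F along clamp x 12.1 F [-2.3 11.9  5.1] M [1.84 0.32 0.04] op 0.0853
t 18.28 clampx -48.2 y -1.9 z 52.3 F along clamp x 11.7 F [-1.5 11.6  5.7] M [1.9  0.32 0.01] op 0.0848
```

View pics/w16z.png

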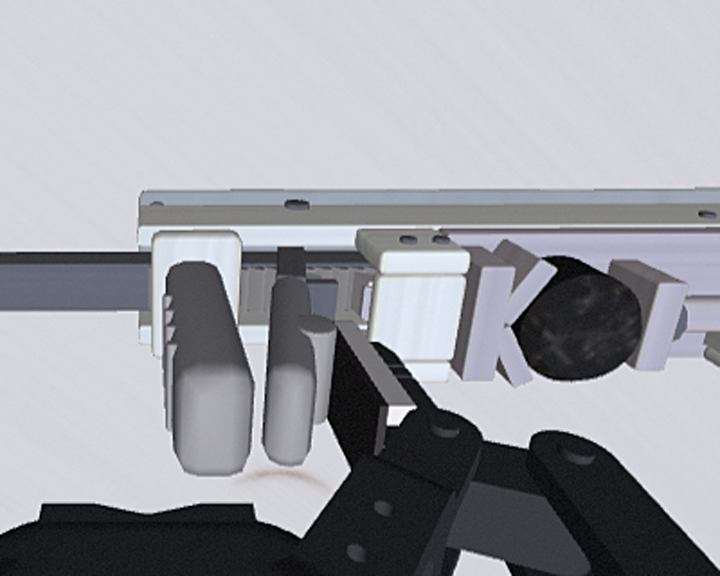

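Request:
jog_arm(deltas=[[[0,0,0],[0.008,0,0],0.085],[[0,0,0],[0.018,0,0],0.085],[[0,0,0],[0.026,0,0],0.085],[[0,0,0],[0.029,0,0],0.085],[[0,0,0],[0.029,0,0],0.085]])

```text
t: 18.7
tool_pos: [0.5293, -0.042, 0.0518]
tool_rot: [2.01, 2.408, 0.003]
contact_force: [0.5, -1.1, 0.4]
opening: 0.0846
```

Request:
jog_arm(deltas=[[[0,0,0],[-0.004,0,0],0.085],[[0,0,0],[-0.007,0,0],0.085],[[0,0,0],[-0.007,0,0],0.085]])

```text
t: 18.95
tool_pos: [0.5311, -0.0504, 0.0522]
tool_rot: [2.012, 2.406, 0.004]
contact_force: [-0.2, 1.2, 0.6]
opening: 0.0856
```

```bash
python3 st.py
```

```text
t 18.95 clampx -29.8 y -1.9 z 52.2 F along clamp x 1.2 F [-0.2  1.2  0.6] M [0.2  0.02 0.03] op 0.0856
```

Request:
jog_arm(deltas=[[[0,0,0],[-0.0015,0,0],0.085],[[0,0,0],[-0.0015,0,0],0.085]])

```text
t: 19.12
tool_pos: [0.5312, -0.0512, 0.0522]
tool_rot: [2.012, 2.407, 0.005]
contact_force: [0.1, 2.4, 1.6]
opening: 0.0847
```

Request:
jog_arm(deltas=[[[0,0,0],[-0.0015,0,0],0.085],[[0,0,0],[-0.0015,0,0],0.085]])

```text
t: 19.28
tool_pos: [0.5314, -0.0521, 0.0523]
tool_rot: [2.012, 2.407, 0.006]
contact_force: [-0.6, 4.4, 2.0]
opening: 0.0852
```

```bash
python3 st.py
```

```text
t 19.28 clampx -31.5 y -1.9 z 52.3 F along clamp x 4.5 F [-0.6  4.4  2. ] M [ 0.81  0.13 -0.05] op 0.0852
```

Request:
jog_arm(deltas=[[[0,0,0],[-0.0015,0,0],0.085],[[0,0,0],[-0.0015,0,0],0.085]])

```text
t: 19.45
tool_pos: [0.5316, -0.053, 0.0523]
tool_rot: [2.013, 2.408, 0.007]
contact_force: [-0.6, 5.9, 3.4]
opening: 0.0854
```

Request:
jog_arm(deltas=[[[0,0,0],[-0.0015,0,0],0.085],[[0,0,0],[-0.0015,0,0],0.085]])

```text
t: 19.62
tool_pos: [0.5317, -0.0539, 0.0523]
tool_rot: [2.013, 2.409, 0.008]
contact_force: [-2.7, 8.4, 4.9]
opening: 0.0852
```

```bash
python3 st.py
```

```text
t 19.62 clampx -33.4 y -1.9 z 52.3 F along clamp x 8.7 F [-2.7  8.4  4.9] M [1.5  0.29 0.05] op 0.0852
```

Request:
jog_arm(deltas=[[[0,0,0],[-0.0012,0,0],0.085],[[0,0,0],[-0.0012,0,0],0.085]])

```text
t: 19.78
tool_pos: [0.5319, -0.0546, 0.0524]
tool_rot: [2.014, 2.409, 0.009]
contact_force: [-2.5, 9.2, 5.6]
opening: 0.085
```

```bash
python3 st.py
```

```text
t 19.78 clampx -34.1 y -1.9 z 52.4 F along clamp x 9.5 F [-2.5  9.2  5.6] M [1.69 0.39 0.11] op 0.085
```

Request:
jog_arm(deltas=[[[0,0,0],[-0.001,0,0],0.085],[[0,0,0],[-0.001,0,0],0.085]])

```text
t: 19.95
tool_pos: [0.532, -0.0552, 0.0524]
tool_rot: [2.014, 2.41, 0.009]
contact_force: [-2.3, 11.8, 5.8]
opening: 0.0852
```

```bash
python3 st.py
```

```text
t 19.95 clampx -34.7 y -1.9 z 52.4 F along clamp x 12.0 F [-2.3 11.8  5.8] M [1.89 0.43 0.04] op 0.0852
```

Request:
jog_arm(deltas=[[[0,0,0],[-0.0005,0,0],0.085],[[0,0,0],[-0.0005,0,0],0.085]])

```text
t: 20.12
tool_pos: [0.532, -0.0555, 0.0524]
tool_rot: [2.014, 2.41, 0.01]
contact_force: [-3.0, 11.7, 6.4]
opening: 0.0847
```

```bash
python3 st.py
```

```text
t 20.12 clampx -35.0 y -1.9 z 52.4 F along clamp x 12.1 F [-3.  11.7  6.4] M [2.04 0.48 0.06] op 0.0847
```

Request:
jog_arm(deltas=[[[0,0,0],[0,0,0],0.085]])

```text
t: 20.2
tool_pos: [0.532, -0.0555, 0.0524]
tool_rot: [2.014, 2.41, 0.01]
contact_force: [-2.2, 11.7, 6.5]
opening: 0.0853
```

```bash
python3 st.py
```

```text
t 20.2 clampx -35.0 y -1.9 z 52.4 F along clamp x 11.9 F [-2.2 11.7  6.5] M [2.   0.5  0.04] op 0.0853
```

Request:
jog_arm(deltas=[[[0,0,0],[0.006,0,0],0.085],[[0,0,0],[0.012,0,0],0.085],[[0,0,0],[0.0165,0,0],0.085],[[0,0,0],[0.0165,0,0],0.085],[[0,0,0],[0.0165,0,0],0.085],[[0,0,0],[0.0165,0,-0.02],0.085],[[0,0,0],[0.0165,0,-0.05],0.085],[[0,0,0],[0.0165,0,-0.09],0.085],[[0,0,0],[0.0165,0,-0.13],0.085],[[0,0,0],[0.0165,0,-0.15],0.085],[[0,0,0],[0.0165,0,-0.15],0.085],[[0,0,0],[0.0165,0,-0.15],0.085]])

```text
t: 21.2
tool_pos: [0.5296, -0.0423, 0.204]
tool_rot: [2.009, 2.404, 0.006]
contact_force: [-0.5, 0.2, -1.0]
opening: 0.085
```

```bash
python3 st.py; python3 -c "
from h import *
o,im=shot('wrist','w17')
i=cv2.imread('pics/w17.png')[110:290,260:580];cv2.imwrite('pics/w17z.png',cv2.resize(cv2.convertScaleAbs(i,alpha=1.6),None,fx=2.4,fy=2.4,interpolation=cv2.INTER_CUBIC))
shot('top','top9')"
```

```text
t 21.2 clampx -21.6 y -1.9 z 204.0 F along clamp x 0.3 F [-0.5  0.2 -1. ] M [ 0.04 -0.02 -0.02] op 0.085
```

View pics/w17z.png

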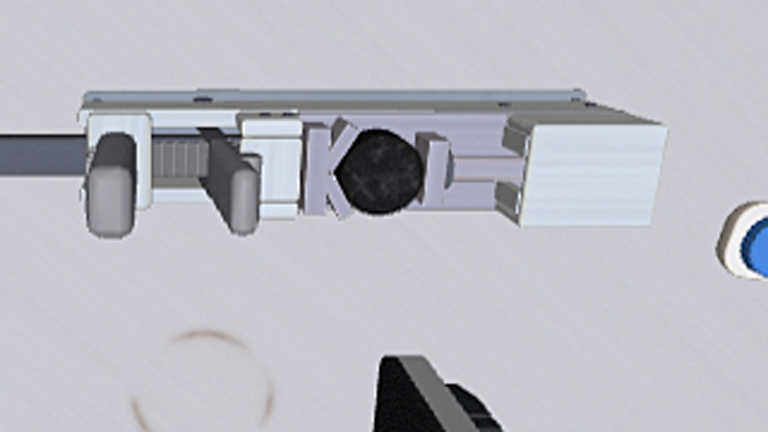

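View pics/top9.png

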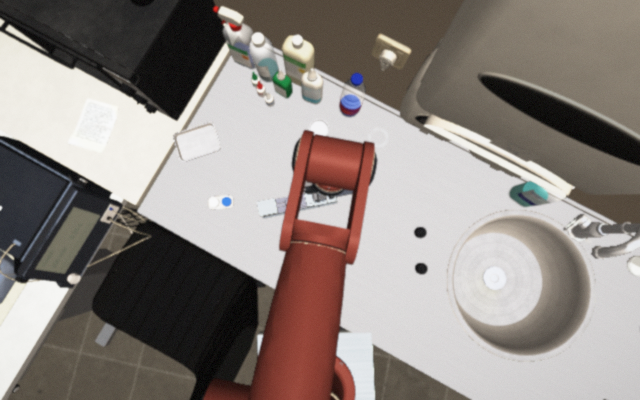

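```bash
python3 -c "
from station import job
print(job.finish_job())"
```

```text
the job is handed in; nothing more can be done
None
```

The loupe is clamped in the V. I stood the leftmost black loupe on the bed about 6–7 mm ahead of the seat and let go of it. I then worked the trigger five times, using one finger pulled by the arm. The first two pulls reached the end of the stroke at about 3–3.5 N, the third ended at 7 N and the fourth at 12 N. I let the trigger spring back after each pull. The fifth, partial pull stopped at about 12 N mid-stroke. Then I released the trigger and backed away; the job was handed in at about 21 s.

**Final checks**
- In the last pictures the loupe sits between the V and the pad, and the trigger is fully back. The lens case and the two look-alikes are where they were.
- The watch glass is partly hidden by the arm in the last top view. It looked unmoved, and nothing came near it.
- The robot touches nothing: measured forces are within noise, about 1 N.

**Readings that disagree or stay uncertain**
- **Trigger force:** the 12 N is the part along the bar. Adding the vertical rubbing on the bead makes the total about 13.6 N.
- **Empty pulls:** these read about 2–3.5 N, at or below the stated 3–6 N.
- **Clamping force:** I could not measure the force left in the clamp after the ratchet gave some back.

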